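# Index the dispensing carousel one hole to bring the open pot under the nozzle

## Robot

A 7-joint arm with a two-finger parallel gripper is mounted at the origin on the work surface. World frame = base frame: x ahead of the robot, y to its left, z up, the work surface at z = 0. Lengths are in mm, angles in rad, forces in N, time in s.
With the tool pointing down it reaches from about 400 to 900 mm from the base axis. Payload 5.6 kg.
Tool frame: the origin (TCP) lies at the very end of the fingers, on their centre line; the grasp point (between the pads) lies 19 mm behind it; z points along the fingers, y is the direction in which the jaws open and shut (so a half turn about z gives the same grasp; the last joint's range is limited). The gripper opens to 92 mm and grips with 3 to 60 N. Pads are 20 mm wide; open, the fingers measure 128 mm over their backs; the gripper's body (75 mm by 189 mm) begins 69 mm behind the grasp point.
Start: joints at [1.096, 0.468, -0.012, 1.603, 0.006, 1.071, -0.056], TCP at [271.99, -590.365, 214.592] pointing down, gripper open.
Joint ranges: [-2.53, 2.53], [-0.31, 2.02], [-1.57, 1.55], [0.28, 2.44], [-1.29, 4.43], [0.15, 1.84], [-2.92, 2.92]. Speed limits (rad/s): [2.57, 2.57, 3.14, 3.14, 3.14, 3.14, 3.14].

## Interface

Orientations are given as a 3x3 rotation matrix whose columns are the frame's x, y, z axes.
In Python, from bench import * gives the robot as it stands. The module is installed in compiled form; this text tells all that it offers.
- The arm moves only by the tool carry_out, never from a script. Its argument "plan" is a list that holds one entry, the list of rows, each a list of 7 numbers: the turn, a rotation vector about the tool's x, y, z as a fraction of full scale, then the shift along the tool's x, y, z as a fraction of full scale, then the closure, from -1 (fully open) to 1 (shut). A call has 1 to 10 rows; each row is the pose to reach, as a shift and turn from the pose commanded when the call began, along the tool's axes at that moment, turning the shorter way round; what a row does not reach only later rows make up. Full scale, the value 1, is 100 mm for a shift and 360 degrees for a turn. A row lasts 1/12 s, in which the tool goes at most 41.7 mm and 7.16 degrees, less where a joint would pass 70% of its speed; a pose out of reach is approached as far as the arm can. A call with a number of a shift or a turn outside -1 to 1 is refused whole. A call with a gripper value outside its range is refused whole. The fingers move at their own pace and stop on an object; the grip force is fixed at half the most. Time passes only in rows, so rows that repeat a pose let the fingers close. It gives the time, the measured TCP pose, the force and the opening at its end, in the units of the state.
- get_state(): the state, without advancing time (a new reading comes with each control period).
- capture(name): name is "side" or "top"; returns the picture (384x512x3 uint8, red, green, blue); there is no depth.
- camera_params(name): a dict with "fx", "fy", "cx", "cy" (pixels), "extrinsics" (4x4, takes a point from world to camera coordinates). Camera axes: x right, y up, looking along -z (the intrinsics and any distortion apply to the point x, -y, -z); pixel columns grow to the right and rows downward; lengths in mm; the calibration is good to about 2 mm. A picture is of the moment at which its call begins. camera_params takes no time and is no camera call.
- job_done(): hands the job in, once; it reports no verdict.
Trained networks look in the newest picture that a camera, given by its name, has taken for a name from the list of things; names that differ only in an ending like _2 or _b are one class to them, and where a whole thing is asked for, a point or a joint stands for the part that bears it (a point fixed in the world has none). Each returns a list of dicts, best first, with "confidence" (0 to 1); they miss things now and then, are a little off and sometimes report something else, mostly with a low value. They report only what shows in the picture. A call takes as long as a camera call. They do not tell look-alikes from the thing itself.
- look_for(camera, name): "point" ([x, y, z] in mm, in world coordinates, good to about 4 mm: the middle of the surface that is visible of it).
- landmark_of(camera, name): "point" ([x, y, z] in mm, in world coordinates, good to about 4 mm: a listed point, or the origin of a listed thing).
The state is a dict: "time": time; "joints": joint angles; "joint_vel": joint speeds; "effort": joint torques, N m; "ee_pos": TCP position; "eef_rot": TCP orientation; "contact_force": force on the tool from outside, world axes, zero at the start; "ft_torque": the same for the moment, N m; "finger_gap": opening from 0.0 (shut) to 1.0 (fully open).
Only numpy, scipy, OpenCV 4.12 (cv2) and the standard library are available. Lean on these libraries where they do the work, as an engineer would, in place of code of your own. Each camera call takes 0.05 s, during which the arm holds its last target.

## Task

The next sample pot is due for its reagent: on the rotary dispensing station, press the carousel's black indexing plunger right in and, pressing and pushing with the fingertips, turn the carousel one hole, whichever way brings the one open pot under the dispensing nozzle. Let the plunger spring back up in that hole so that the carousel is locked again. Do not touch or lift the pots, and leave the other things on the bench where they are.

Things in the scene. Friction and masses are not known exactly. Their poses are not given: they have to be found in the camera images.
- station: Rotary dispensing station, fixed: white base 420 x 400 x 14 mm; on it a round index plate, 370 mm across, top 46 mm up, with eight 18 mm holes, 45 degrees apart, 150 mm from the axis. At the far side a column (55 mm wide, 210 mm high, 173 mm from the axis) and head arm, underside 178 mm up. Origin: on the carousel's axis at bench height; x points from the axis to the nozzle and column, z up.
- carousel_mid (a point): On the carousel's axis, at its disc's top face, 60 mm above the bench; turns with it. Disc 230 mm across; eight pot places (grey collars 52 mm wide, 12 mm high) 45 degrees apart, 82 mm from the axis; middle post 40 mm wide, 52 mm high. An ear 40 mm wide, level with the disc, reaches 172 mm from the axis and carries the plunger; at the start it points along the station's -x.
- carousel (a joint): Angle of the carousel in rad about the vertical, anticlockwise from above positive; 0 at the start, in a hole. One hole is pi/4 (0.785). Once the plunger is in it turns easily (about 0.1 N m of friction) and stays where left; with the plunger up it is locked, with about 0.015 rad of play. The pots turn with it.
- plunger (a joint): How far the plunger is pressed in, in m: 0 fully up (locked), 0.014 fully in (stop). Spring: about 4 N at first, 9 N fully in. From 13 mm in, its collar is below the index plate and the carousel is free. Between holes the plate keeps it down even when let go; within about 4 mm of a hole it springs up and centres itself.
- plunger_top (a point): Centre of the top face of the plunger's knob: round, flat, black plastic, 36 mm across, 12 mm thick, on a thin stem on the ear, 150 mm from the carousel's axis. Its top is 94.5 mm above the bench when up, 80.5 mm when fully in. It goes straight down when pressed and round with the carousel.
- nozzle_tip (a point): Lower end of the thin steel dispensing nozzle, 130 mm above the bench, over the place of the carousel farthest from the ear's start, 82 mm from the axis. Fixed to the station.
- pot_open: The one open sample pot: white plastic, no cap, a dark sample disc on its floor, 44 mm across, 46 mm high, standing loose in a place of the carousel next to the one under the nozzle, on one side or the other. Origin: centre of its underside; z up.
- pot_done: Finished sample pot with its screw cap on: white plastic, 46 mm across the cap, 50 mm high, standing loose in a place of the carousel (under the nozzle at the start). Origin: centre of its underside.
- pot_b: Finished sample pot with its screw cap on: white plastic, 46 mm across the cap, 50 mm high, standing loose in a place of the carousel (next to the nozzle's place, on the side away from the open pot). Origin: centre of its underside.
- pot_c: Finished sample pot with its screw cap on: white plastic, 46 mm across the cap, 50 mm high, standing loose in a place of the carousel (on the carousel's left or right half). Origin: centre of its underside.
- pot_d: Finished sample pot with its screw cap on: white plastic, 46 mm across the cap, 50 mm high, standing loose in a place of the carousel (on the carousel's left or right half). Origin: centre of its underside.
- cap: Loose white screw cap, 47 mm across, 12 mm high, on a near corner of the station's base plate. Origin: centre of its underside.
- cuvette: Clear plastic cuvette, 12.5 mm square, 45 mm high, upright on the other near corner of the base plate. Origin: centre of its underside.
- tip_box: Box of pipette tips with lid, 124 x 87 x 68 mm, on the bench just left (+y) of the station. Origin: centre of its underside.
- tube_rack: Small white rack with capped tubes, 115 x 50 mm, 90 mm high, on the bench just right (-y) of the station. Origin: centre of its underside.
There are look-alikes about, which are no part of the job. What is shaped like the pot_c but green or pink is not meant.

How it is judged (in metres and radians):
On the way, in this order (a step that is already met when the one before it is completed fails the run):
1. the plunger is pressed in while the carousel is still at its first hole (value of joint plunger above 0.01 m and value of joint carousel between -0.12 and 0.12 rad).
2. the carousel is turned so that the open pot comes under the nozzle (horizontal distance between pot_open and nozzle_tip below 0.012 m), for 0.1 s.
At the end, for the whole second after the job is handed in: the open pot stands under the nozzle (within 8 mm), the carousel is one hole (45 degrees, within 0.03 rad) from its start, the plunger is up in its hole (within 3 mm), the carousel is at rest and all pots stand upright in their places (horizontal distance between pot_open and nozzle_tip below 0.008 m and (value of joint carousel between 0.755 and 0.815 rad or value of joint carousel between -0.815 and -0.755 rad) and value of joint plunger below 0.003 m and velocity of joint carousel between -0.05 and 0.05 rad/s and angle between each of pot_done, pot_b, pot_c, pot_d, pot_open's own z axis and vertical below 0.1 rad and z of each of pot_done, pot_b, pot_c, pot_d, pot_open in the frame of carousel_mid below 0.005 m); the robot touches nothing.
It fails at once if the carousel is turned past the next hole (value of joint carousel between 1 and 9 rad or value of joint carousel between -9 and -1 rad).
It fails at once if the carousel is forced round with the plunger up ((value of joint carousel between 0.1 and 0.68 rad or value of joint carousel between -0.68 and -0.1 rad) and value of joint plunger below 0.004 m).
It fails at once if a pot is touched by the robot (contact force between any of the fingers, the arm and pot_done above 1 N or contact force between any of the fingers, the arm and pot_b above 1 N or contact force between any of the fingers, the arm and pot_c above 1 N or contact force between any of the fingers, the arm and pot_d above 1 N or contact force between any of the fingers, the arm and pot_open above 1 N).
It fails at once if a pot is lifted or tipped out of its place (angle between any of pot_done, pot_b, pot_c, pot_d, pot_open's own z axis and vertical above 0.35 rad or z of any of pot_done, pot_b, pot_c, pot_d, pot_open in the frame of carousel_mid above 0.01 m).
It fails at once if another thing on the bench is moved or lifted (distance of any of cap, cuvette, tip_box, tube_rack from where it was at the start of the episode above 0.02 m).
It also fails if it takes over 40 s, if anything falls off the work surface, if the arm or the gripper's body presses on something with over 40 N, if the wrist force passes 120 N, or if a joint passes its speed limit or range.

## Working session

There is one attempt and no reset: what is moved stays moved. The work goes in short steps, Python scripts to look and compute and a tool call to move; the robot and the scene stay as the last step left them, time stands still between calls to the robot, and variables do not carry over. Pictures are saved under pics/ and viewed, and the job is handed in when it is done.

Besides the shell and the picture viewer there is one more tool, called after "Emit:" as name(argument=value, ...), one argument or row to a line, values as JSON. carry_out: Moves the arm, as the interface text tells. Its arguments: {"type":"object","properties":{"plan":{"type":"array","items":{"type":"array","items":{"type":"array","items":{"type":"number","minimum":-1,"maximum":1}}}}},"required":["plan"]}

```bash
mkdir -p pics; python3 - <<'E'
from bench import *
import cv2
s=get_state()
for k in ("time","ee_pos","eef_rot","contact_force","finger_gap"): print(k,s[k])
for c in("side","top"):
    cv2.imwrite(f"pics/{c}0.png",cv2.resize(capture(c)[:,:,::-1],(800,600),interpolation=cv2.INTER_CUBIC))
    for n in("plunger_top","carousel_mid","nozzle_tip","station","pot_open","cap","cuvette","tip_box","tube_rack"):
        print(c,n,[(d["point"],d["confidence"]) for d in landmark_of(c,n)[:2]])
E
```

```text
time 0.0
ee_pos [ 271.68529091 -589.84519275  213.65580619]
eef_rot [[ 9.08241290e-01  4.18445934e-01 -8.71101407e-04]
 [ 4.18446811e-01 -9.08240043e-01  1.51362049e-03]
 [-1.57800840e-04 -1.73924223e-03 -9.99998475e-01]]
contact_force [0.52092279 0.28552319 0.53574277]
finger_gap 1.0010064811661208
side plunger_top [([478.5, 4.2, 94.4], 0.7)]
side carousel_mid [([619.0, -49.4, 56.8], 0.86)]
side nozzle_tip [([693.7, -84.3, 130.3], 0.83), ([434.6, -278.9, -2.4], 0.72)]
side station [([615.5, -54.8, -2.9], 0.65)]
side pot_open [([649.2, -124.4, 59.8], 0.56)]
side cap [([524.7, 151.6, 16.8], 0.5)]
side cuvette [([412.6, -156.0, 16.4], 0.47)]
side tip_box [([658.5, 219.6, 1.8], 0.71)]
side tube_rack [([432.3, -277.0, -2.2], 0.85), ([693.9, -14.2, 60.7], 0.61)]
top plunger_top [([476.1, -3.1, 97.2], 0.44)]
top carousel_mid [([616.0, -50.4, 61.6], 0.73)]
top nozzle_tip [([694.5, -78.7, 129.0], 0.56)]
top station [([619.7, -51.5, -2.1], 0.89), ([433.7, -280.1, -1.4], 0.39)]
top pot_open [([649.9, -127.0, 59.9], 0.72)]
top cap [([527.3, 152.9, 8.3], 0.49)]
top cuvette [([618.9, -49.7, -1.4], 0.42), ([413.8, -155.4, 14.0], 0.39)]
top tip_box [([657.5, 223.7, 0.6], 0.87), ([415.3, -152.6, 13.2], 0.6)]
top tube_rack [([431.9, -279.7, -2.1], 0.69), ([695.6, -80.2, 129.4], 0.64)]
```

View pics/side0.png

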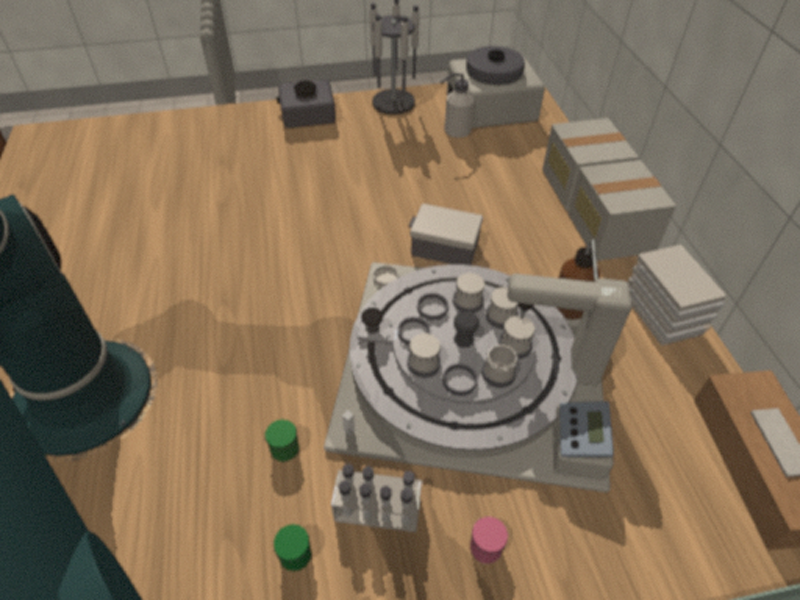

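View pics/top0.png

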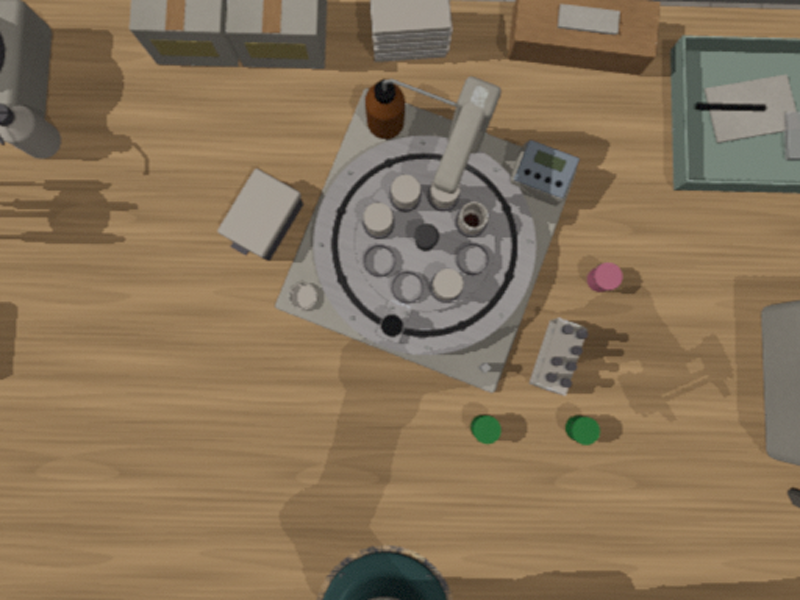

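The pictures show:
- **Knob:** black plunger knob at top (392,325) and side (372,317).
- **Open pot:** it has a dark inside, at top (471,218) and side (501,364). It is on the -y side of the nozzle place (445,190). The other pots, at top (405,191), (378,219) and (447,284), are white-capped. The green and pink ones are off the station.

The carousel must therefore turn anticlockwise (+). I'll refine the geometry and confirm with a crop.

```bash
cat > h.py <<'E'
from bench import *
import numpy as np, cv2
def ray(c,u,v):
    p=camera_params(c);E=np.array(p["extrinsics"]);R=E[:3,:3];t=E[:3,3]
    d=np.array([(u-p["cx"])/p["fx"],-(v-p["cy"])/p["fy"],-1.]);return -R.T@t,R.T@d
def atz(c,u,v,z):
    o,d=ray(c,u,v);return o+d*(z-o[2])/d[2]
def proj(c,P):
    p=camera_params(c);E=np.array(p["extrinsics"]);q=E[:3,:3]@np.array(P)+E[:3,3]
    return p["cx"]+p["fx"]*q[0]/-q[2],p["cy"]+p["fy"]*-q[1]/-q[2]
def plan(target):
    s=get_state();R=np.array(s["eef_rot"]);return R.T@(np.array(target)-s["ee_pos"])/100
E
python3 - <<'E'
from h import *
im=capture("top")
g=im.max(axis=2)
m=(g<45).astype(np.uint8)
n,l,st,ce=cv2.connectedComponentsWithStats(m)
for i in range(1,n):
    if st[i,4]>40: print(st[i],ce[i],atz("top",*ce[i],94.5).round(1))
a=np.radians(-20.7)
c=np.array([618,-50.5])
for nm,r,z in(("knob",-150,94.5),("post",0,112),("noz",82,130)):
    P=[c[0]+r*np.cos(a),c[1]+r*np.sin(a),z];print(nm,np.round(P,1),proj("top",P),proj("side",P))
cv2.imwrite("pics/crop1.png",cv2.resize(im[70:250,170:370,::-1],(800,720))[:600])
cv2.imwrite("pics/crop1.png",cv2.resize(im[80:230,190:370,::-1],(720,600),interpolation=cv2.INTER_CUBIC))
E
```

```text
[ 0 23  3 21 44] [ 0.68181818 33.18181818] [904.4 643.9  94.5]
[240  53  13  13 135] [246.08148148  59.23703704] [852.6  18.3  94.5]
[445  66  45   5 139] [465.92086331  68.10791367] [ 844.6 -542.6   94.5]
[213  99  69 108 352] [232.85511364 143.88920455] [632.8  45.6  94.5]
[259 111  71 104 398] [307.91708543 175.56030151] [ 558.  -141.8   94.5]
[170 129  23  37  97] [181.48453608 147.09278351] [621.5 172.6  94.5]
[298 137   8   8  47] [301.78723404 140.61702128] [ 645.5 -125.7   94.5]
[244 202  13  13 130] [250.43076923 207.96153846] [474.5  -1.9  94.5]
[230 368  44  16 501] [251.01796407 376.49500998] [ 79.4 -12.9  94.5]
knob [477.7   2.5  94.5] (np.float64(248.64884849275603), np.float64(206.6265853414495)) (np.float64(238.54267727820238), np.float64(199.63546789707053))
post [618.  -50.5 112. ] (np.float64(271.76567215160554), np.float64(149.24296490635402)) (np.float64(299.061851059717), np.float64(202.9725550961111))
noz [694.7 -79.5 130. ] (np.float64(284.7417155708962), np.float64(116.74957840925578)) (np.float64(334.28092615823846), np.float64(202.6100480263075))
```

View pics/crop1.png

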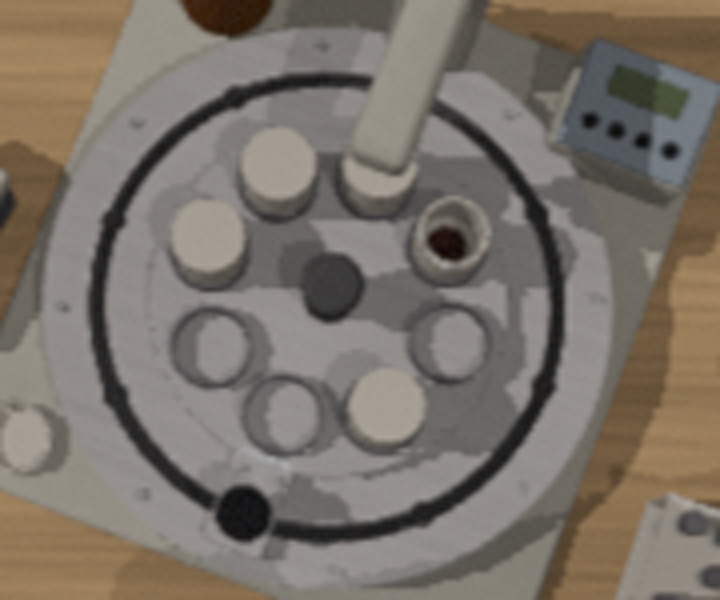

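Confirmed: the open pot (dark disc, crop (450,240)) is clockwise of the nozzle, so the carousel turns anticlockwise. I'll move above the knob with the fingers shut, staying high.

Emit:
carry_out(
  plan=[
    [[0, 0, 0, 0.9, -0.9, 0, 1], [0, 0, 0, 0.9, -0.9, 0, 1], [0, 0, 0, 0.9, -0.9, 0, 1], [0, 0, 0, 0.9, -0.9, 0, 1]],
  ],
)

```text
time: 1.38
ee_pos: [320.3, -463.3, 214.6]
eef_rot: [[0.904, 0.427, 0.001], [0.427, -0.904, 0.004], [0.003, -0.003, -1.0]]
contact_force: [0.7, 1.3, 0.1]
finger_gap: 0.735
```

Emit:
carry_out(
  plan=[
    [[0, 0, 0, 0.9, -0.9, 0, 1], [0, 0, 0, 0.9, -0.9, 0, 1], [0, 0, 0, 0.9, -0.9, 0, 1], [0, 0, 0, 0.9, -0.9, 0, 1]],
  ],
)

```text
time: 1.72
ee_pos: [363.5, -344.3, 214.9]
eef_rot: [[0.904, 0.428, 0.001], [0.428, -0.904, 0.003], [0.002, -0.002, -1.0]]
contact_force: [0.2, -0.0, 0.9]
finger_gap: 0.443
```

Emit:
carry_out(
  plan=[
    [[0, 0, 0, 0.9, -0.9, 0, 1], [0, 0, 0, 0.9, -0.9, 0, 1], [0, 0, 0, 0.9, -0.9, 0, 1], [0, 0, 0, 0.9, -0.9, 0, 1]],
  ],
)

```text
time: 2.05
ee_pos: [407.0, -225.2, 215.1]
eef_rot: [[0.904, 0.428, 0.002], [0.428, -0.904, 0.002], [0.002, -0.001, -1.0]]
contact_force: [-0.6, 0.2, 0.5]
finger_gap: 0.152
```

Emit:
carry_out(
  plan=[
    [[0, 0, 0, 0.9, -0.9, 0, 1], [0, 0, 0, 0.9, -0.9, 0, 1], [0, 0, 0, 0.9, -0.9, 0, 1], [0, 0, 0, 0.9, -0.9, 0, 1]],
  ],
)

```text
time: 2.38
ee_pos: [450.9, -105.6, 215.3]
eef_rot: [[0.904, 0.428, 0.003], [0.428, -0.904, 0.003], [0.003, -0.001, -1.0]]
contact_force: [-0.1, 0.0, -0.2]
finger_gap: 0.006
```

```bash
python3 - <<'E'
from h import *
s=get_state();print(s["time"],s["ee_pos"],s["finger_gap"],s["contact_force"]);print(np.round(s["eef_rot"],3))
print(plan([476.5,0.5,120]))
E
```

```text
2.3833 [ 450.91262559 -105.64976938  215.26764876] 0.005761215541288413 [-0.07588002  0.01035296 -0.20508476]
[[ 0.904  0.428  0.003]
 [ 0.428 -0.904  0.003]
 [ 0.003 -0.001 -1.   ]]
[ 0.68240886 -0.84852696  0.95611786]
```

Emit:
carry_out(
  plan=[
    [[0, 0, 0, 0.66, -0.85, 0.3, 1], [0, 0, 0, 0.66, -0.85, 0.5, 1], [0, 0, 0, 0.66, -0.85, 0.8, 1], [0, 0, 0, 0.66, -0.85, 0.95, 1], [0, 0, 0, 0.66, -0.85, 0.95, 1], [0, 0, 0, 0.66, -0.85, 0.95, 1], [0, 0, 0, 0.66, -0.85, 0.95, 1]],
  ],
)

```text
time: 2.97
ee_pos: [473.6, -9.2, 120.7]
eef_rot: [[0.909, 0.417, 0.001], [0.417, -0.909, -0.001], [0.001, 0.001, -1.0]]
contact_force: [0.9, -0.2, 0.1]
finger_gap: 0.008
```

```bash
python3 - <<'E'
from h import *
s=get_state();print(s["time"],s["ee_pos"],s["contact_force"])
print(plan([476.5,0.5,82]))
a=capture("top")[150:260,200:300,::-1];b=capture("side")[130:240,190:290,::-1]
cv2.imwrite("pics/c2.png",cv2.resize(np.hstack([a,b]),(800,440),interpolation=cv2.INTER_CUBIC))
E
```

```text
2.9667 [473.60064322  -9.21056512 120.72457162] [ 0.90495139 -0.21673643  0.07575247]
[ 0.06647985 -0.07656454  0.38723078]
```

View pics/c2.png

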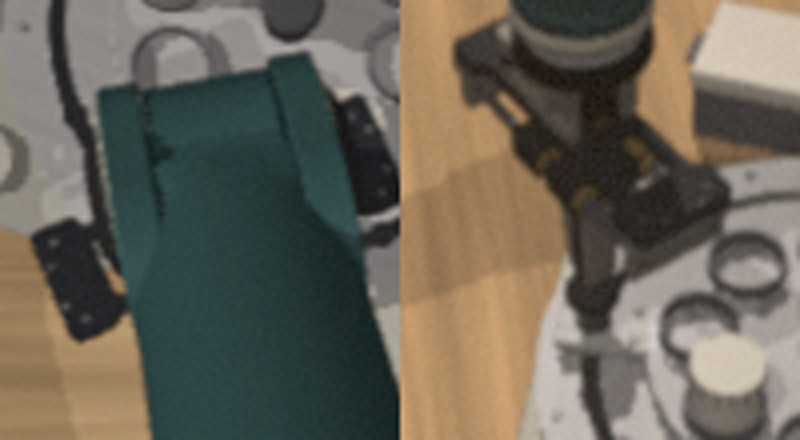

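Emit:
carry_out(
  plan=[
    [[0, 0, 0, 0.07, -0.08, 0.1, 1], [0, 0, 0, 0.07, -0.08, 0.2, 1], [0, 0, 0, 0.07, -0.08, 0.28, 1], [0, 0, 0, 0.07, -0.08, 0.32, 1], [0, 0, 0, 0.07, -0.08, 0.36, 1], [0, 0, 0, 0.07, -0.08, 0.36, 1], [0, 0, 0, 0.07, -0.08, 0.36, 1]],
  ],
)

```text
time: 3.65
ee_pos: [476.5, 1.4, 84.2]
eef_rot: [[0.909, 0.418, 0.001], [0.418, -0.909, -0.001], [0.001, 0.001, -1.0]]
contact_force: [-0.5, -0.6, 6.8]
finger_gap: 0.002
```

```bash
python3 - <<'E'
from h import *
s=get_state();print(s["time"],s["ee_pos"],s["contact_force"],s["ft_torque"])
print(plan([476.5,0.5,79]))
b=capture("side")[130:240,190:290,::-1]
cv2.imwrite("pics/c3.png",cv2.resize(b,(545,600),interpolation=cv2.INTER_CUBIC))
E
```

```text
3.65 [476.52799353   1.44558866  84.16761181] [-0.54794962 -0.5777294   6.78401116] [-0.18636042  0.0671483   0.03601588]
[-0.00425776  0.00841381  0.05168165]
```

View pics/c3.png

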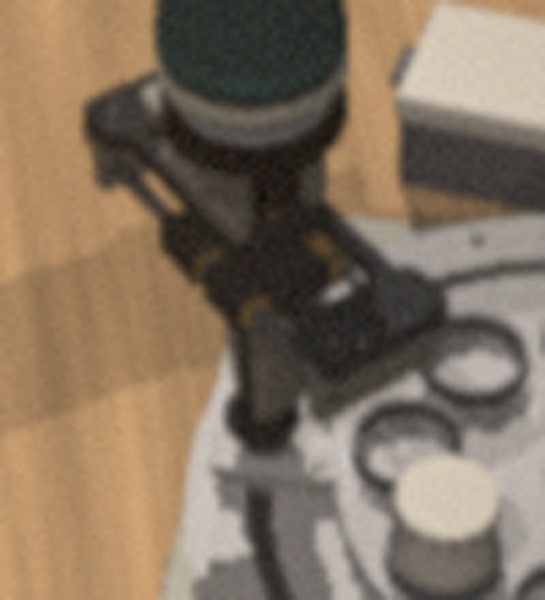

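Fingertips are on the knob and the spring force is as expected (6.8 N). I'll press it fully in.

Emit:
carry_out(
  plan=[
    [[0, 0, 0, 0, 0, 0.03, 1], [0, 0, 0, 0, 0, 0.05, 1], [0, 0, 0, 0, 0, 0.05, 1], [0, 0, 0, 0, 0, 0.05, 1]],
  ],
)

```text
time: 4.03
ee_pos: [477.0, 2.3, 80.7]
eef_rot: [[0.908, 0.418, 0.002], [0.418, -0.908, -0.0], [0.002, 0.001, -1.0]]
contact_force: [-4.4, 0.9, 20.7]
finger_gap: 0.006
```

```bash
cat > arc.py <<'E'
from h import *
import sys
s=get_state();p=np.array(s["ee_pos"]);R=np.array(s["eef_rot"]);c=np.array([616.5,-52])
print(s["time"],p,s["contact_force"])
a0=np.arctan2(*(p[:2]-c)[::-1]);print(np.degrees(a0),np.hypot(*(p[:2]-c)))
for f in map(float,sys.argv[1:]):
    a=a0+np.radians(f);t=np.array([*(c+150*np.array([np.cos(a),np.sin(a)])),p[2]]);print(f,np.round(t,1),np.round(R.T@(t-p)/100,3))
E
python3 arc.py 3 6 9 12 15 18 21 24 27 30
```

```text
4.0333 [476.95049495   2.27107942  80.74969488] [-4.39951839  0.90478857 20.66016651]
158.7488427496132 149.7311404507632
3.0 [474.   -5.   80.7] [-0.057  0.054 -0.   ]
6.0 [471.8 -12.5  80.7] [-0.109  0.113 -0.   ]
9.0 [469.9 -20.2  80.7] [-0.158  0.174 -0.   ]
12.0 [468.5 -27.9  80.7] [-0.203  0.238 -0.   ]
15.0 [467.4 -35.7  80.7] [-0.245  0.305 -0.   ]
18.0 [466.7 -43.5  80.7] [-0.284  0.373 -0.   ]
21.0 [466.5 -51.3  80.7] [-0.319  0.443 -0.   ]
24.0 [466.7 -59.2  80.7] [-0.35   0.515  0.   ]
27.0 [467.3 -67.   80.7] [-0.378  0.589  0.   ]
30.0 [468.2 -74.8  80.7] [-0.401  0.664  0.   ]
```

Emit:
carry_out(
  plan=[
    [[0, 0, 0, -0.06, 0.055, 0, 1], [0, 0, 0, -0.11, 0.115, 0, 1], [0, 0, 0, -0.16, 0.175, 0, 1], [0, 0, 0, -0.205, 0.24, 0, 1], [0, 0, 0, -0.245, 0.305, 0, 1], [0, 0, 0, -0.245, 0.305, 0, 1], [0, 0, 0, -0.245, 0.305, 0, 1], [0, 0, 0, -0.245, 0.305, 0, 1]],
  ],
)

```text
time: 4.7
ee_pos: [468.2, -36.7, 80.7]
eef_rot: [[0.909, 0.417, 0.004], [0.417, -0.909, -0.001], [0.003, 0.003, -1.0]]
contact_force: [-1.2, -0.3, 17.5]
finger_gap: 0.005
```

```bash
python3 arc.py 3 6 9 12 15 18 21 24 27 30; python3 - <<'E'
from h import *
a=capture("top")[80:230,190:340,::-1];b=capture("side")[130:280,190:390,::-1]
cv2.imwrite("pics/c4.png",cv2.resize(np.hstack([a,b]),(798,342),interpolation=cv2.INTER_CUBIC))
E
```

```text
4.7 [468.21181491 -36.72215655  80.74273418] [-1.18012611 -0.31690097 17.53441374]
174.11768179862798 149.07313083681612
3.0 [466.7 -44.5  80.7] [-0.046  0.064  0.   ]
6.0 [466.5 -52.3  80.7] [-0.081  0.134  0.   ]
9.0 [466.7 -60.2  80.7] [-0.111  0.207  0.   ]
12.0 [467.4 -68.   80.7] [-0.138  0.281  0.   ]
15.0 [468.4 -75.8  80.7] [-0.161  0.356  0.001]
18.0 [469.8 -83.5  80.7] [-0.18   0.432  0.001]
21.0 [471.7 -91.1  80.7] [-0.195  0.509  0.001]
24.0 [473.9 -98.6  80.7] [-0.206  0.587  0.001]
27.0 [ 476.6 -106.    80.7] [-0.213  0.665  0.001]
30.0 [ 479.6 -113.3   80.7] [-0.216  0.743  0.001]
```

View pics/c4.png

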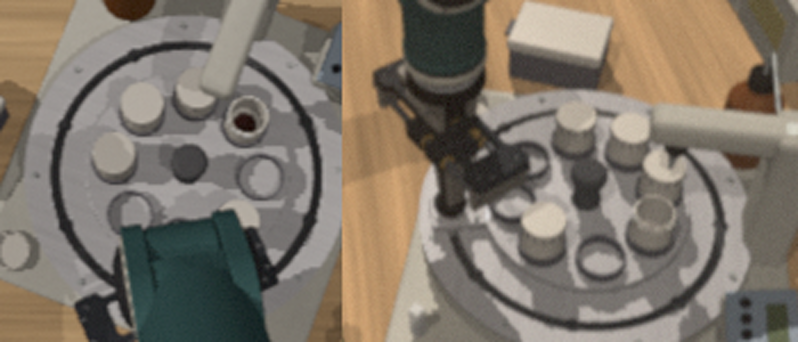

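The carousel turns with the tool: the pots have moved by about a third of a hole. I'll continue.

Emit:
carry_out(
  plan=[
    [[0, 0, 0, -0.046, 0.064, 0, 1], [0, 0, 0, -0.08, 0.134, 0, 1], [0, 0, 0, -0.11, 0.207, 0, 1], [0, 0, 0, -0.138, 0.28, 0, 1], [0, 0, 0, -0.16, 0.356, 0, 1], [0, 0, 0, -0.18, 0.432, 0, 1], [0, 0, 0, -0.195, 0.51, 0, 1], [0, 0, 0, -0.206, 0.587, 0, 1], [0, 0, 0, -0.21, 0.64, 0, 1], [0, 0, 0, -0.21, 0.64, 0, 1]],
  ],
)

```text
time: 5.63
ee_pos: [476.7, -104.7, 80.8]
eef_rot: [[0.909, 0.417, 0.005], [0.417, -0.909, -0.002], [0.004, 0.004, -1.0]]
contact_force: [-0.1, -0.7, 16.1]
finger_gap: -0.001
```

Emit:
carry_out(
  plan=[
    [[0, 0, 0, 0, 0, 0, 1], [0, 0, 0, 0, 0, 0, 1]],
  ],
)

```text
time: 5.8
ee_pos: [476.5, -104.0, 80.8]
eef_rot: [[0.909, 0.417, 0.005], [0.417, -0.909, -0.002], [0.004, 0.004, -1.0]]
contact_force: [-0.2, -0.3, 14.8]
finger_gap: 0.002
```

```bash
python3 arc.py 1 2 3 4 5; python3 - <<'E'
from h import *
a=capture("top")
for c in("top","side"):
    if c=="side": capture(c)
    for n in("pot_open","carousel_mid","plunger_top"): print(c,n,[(d["point"],d["confidence"]) for d in landmark_of(c,n)[:2]])
cv2.imwrite("pics/c5.png",cv2.resize(a[80:230,190:370,::-1],(720,600),interpolation=cv2.INTER_CUBIC))
E
```

```text
5.8 [ 476.46471501 -104.02230386   80.81274034] [-0.22907323 -0.26566488 14.83707008]
-159.62025771861317 149.38608081790122
1.0 [ 476.8 -106.7   80.8] [-0.008  0.026  0.   ]
2.0 [ 477.8 -109.1   80.8] [-0.009  0.052  0.   ]
3.0 [ 478.8 -111.5   80.8] [-0.01   0.078  0.   ]
4.0 [ 479.9 -113.9   80.8] [-0.01   0.104  0.   ]
5.0 [ 481.  -116.3   80.8] [-0.01  0.13  0.  ]
top pot_open [([690.4, -88.1, 57.4], 0.59)]
top carousel_mid [([613.9, -53.3, 57.3], 0.65)]
top plunger_top []
side pot_open [([686.2, -87.3, 58.5], 0.88), ([660.4, 220.5, 2.4], 0.63)]
side carousel_mid [([616.5, -53.1, 53.3], 0.87)]
side plunger_top [([477.9, -100.6, 80.3], 0.43)]
```

View pics/c5.png

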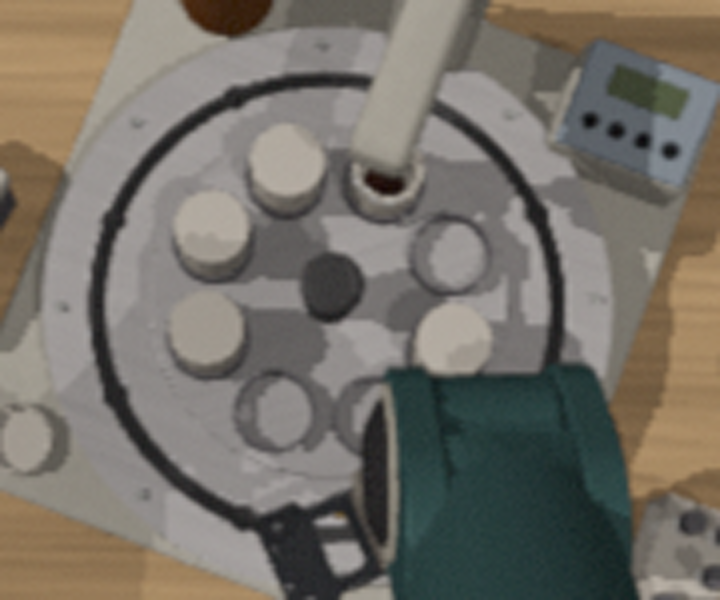

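Open pot is nearly under the nozzle at (385,185), about 3.5° short: its neighbour is at (287,170) against (278,172) when in its hole. I'll finish the turn, then lift straight up.

Emit:
carry_out(
  plan=[
    [[0, 0, 0, -0.005, 0.03, 0, 1], [0, 0, 0, -0.01, 0.06, 0, 1], [0, 0, 0, -0.01, 0.09, 0, 1], [0, 0, 0, -0.01, 0.09, 0, 1], [0, 0, 0, -0.01, 0.09, 0, 1], [0, 0, 0, -0.01, 0.09, 0, 1]],
  ],
)

```text
time: 6.7
ee_pos: [479.6, -112.3, 80.8]
eef_rot: [[0.908, 0.418, 0.006], [0.418, -0.908, -0.002], [0.005, 0.004, -1.0]]
contact_force: [0.3, -0.1, 13.2]
finger_gap: 0.002
```

```bash
python3 arc.py 0.5; python3 - <<'E'
from h import *
a=capture("top")
cv2.imwrite("pics/c6.png",cv2.resize(a[80:230,190:370,::-1],(720,600),interpolation=cv2.INTER_CUBIC))
E
```

```text
6.7 [ 479.58082892 -112.27705337   80.80780867] [ 0.26685971 -0.13517236 13.19200449]
-156.23907093231034 149.60007544728882
0.5 [ 479.7 -113.6   80.8] [-0.004  0.013  0.   ]
```

View pics/c6.png

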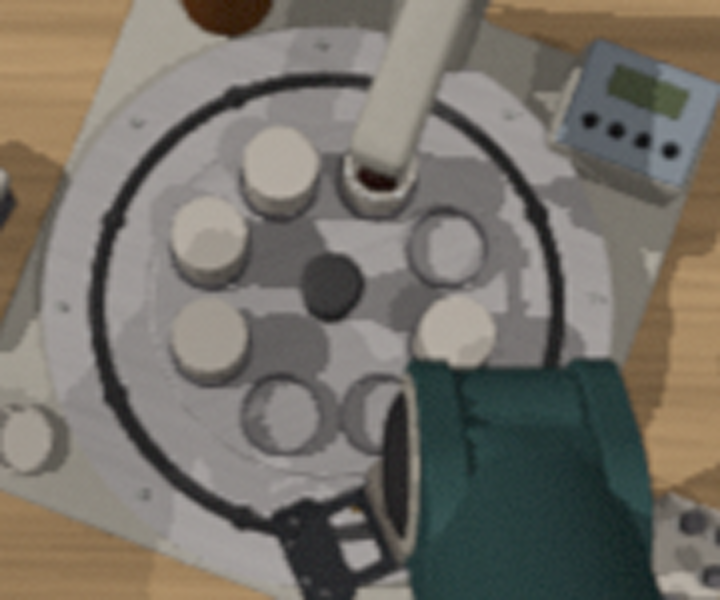

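Emit:
carry_out(
  plan=[
    [[0, 0, 0, 0, 0.013, 0, 1], [0, 0, 0, 0, 0.013, 0, 1], [0, 0, 0, 0, 0.013, 0, 1], [0, 0, 0, 0, 0.013, -0.04, 1], [0, 0, 0, 0, 0.013, -0.07, 1], [0, 0, 0, 0, 0.013, -0.1, 1], [0, 0, 0, 0, 0.013, -0.1, 1], [0, 0, 0, 0, 0.013, -0.1, 1]],
  ],
)

```text
time: 7.42
ee_pos: [479.5, -112.9, 89.8]
eef_rot: [[0.908, 0.418, 0.005], [0.418, -0.908, -0.001], [0.004, 0.003, -1.0]]
contact_force: [3.4, 1.1, 5.5]
finger_gap: 0.006
```

The knob follows the fingers up (5.5 N at z 90), so the plunger is rising in the hole. I'll lift off and move clear.

Emit:
carry_out(
  plan=[
    [[0, 0, 0, 0, 0, -0.1, 1], [0, 0, 0, 0, 0, -0.3, 1], [0, 0, 0, 0, 0, -0.6, 1], [0, 0, 0, 0, 0, -1, 1], [0, 0, 0, 0, 0, -1, 1]],
  ],
)

```text
time: 7.83
ee_pos: [479.9, -113.1, 194.5]
eef_rot: [[0.908, 0.418, 0.008], [0.418, -0.908, -0.003], [0.006, 0.006, -1.0]]
contact_force: [1.3, -0.4, 0.4]
finger_gap: 0.0
```

Emit:
carry_out(
  plan=[
    [[0, 0, 0, -0.9, 0.9, 0, 1], [0, 0, 0, -0.9, 0.9, 0, 1], [0, 0, 0, -0.9, 0.9, 0, 1], [0, 0, 0, -0.9, 0.9, 0, 1]],
  ],
)

```text
time: 8.17
ee_pos: [428.3, -239.3, 188.1]
eef_rot: [[0.913, 0.408, -0.004], [0.408, -0.913, -0.002], [-0.005, 0.001, -1.0]]
contact_force: [-0.6, 0.5, 0.4]
finger_gap: 0.006
```

Emit:
carry_out(
  plan=[
    [[0, 0, 0, -0.9, 0.9, 0, 1], [0, 0, 0, -0.9, 0.9, 0, 1], [0, 0, 0, -0.9, 0.9, 0, 1], [0, 0, 0, -0.9, 0.9, 0, 1], [0, 0, 0, -0.9, 0.9, 0, 1]],
  ],
)

```text
time: 8.58
ee_pos: [386.5, -353.1, 187.9]
eef_rot: [[0.911, 0.413, -0.003], [0.413, -0.911, 0.001], [-0.002, -0.002, -1.0]]
contact_force: [0.4, -0.3, -0.1]
finger_gap: 0.006
```

```bash
python3 - <<'E'
from h import *
s=get_state();print(s["time"],s["ee_pos"],s["contact_force"])
a=capture("top");b=capture("side")
for c in("top","side"):
    for n in("pot_open","plunger_top","cap","cuvette","tip_box","tube_rack"): print(c,n,[(d["point"],d["confidence"]) for d in landmark_of(c,n)[:1]])
cv2.imwrite("pics/c7.png",cv2.resize(a[80:230,190:370,::-1],(720,600),interpolation=cv2.INTER_CUBIC))
cv2.imwrite("pics/s7.png",cv2.resize(b[150:330,200:416,::-1],(720,600),interpolation=cv2.INTER_CUBIC))
l=np.array([[479.6,-113,94.5]]);print(proj("side",l[0]),proj("side",[479.6,-113,80.5]))
E
```

```text
8.5833 [ 386.49900751 -353.11954262  187.87519522] [ 0.37654318 -0.3253958  -0.05680716]
top pot_open [([692.3, -80.0, 56.9], 0.68)]
top plunger_top [([480.2, -117.9, 92.7], 0.71)]
top cap [([527.4, 151.0, 12.7], 0.49)]
top cuvette [([413.2, -153.2, 12.9], 0.39)]
top tip_box [([661.2, 225.5, 1.8], 0.63)]
top tube_rack [([432.6, -280.8, 0.6], 0.87)]
side pot_open [([690.1, -82.5, 61.6], 0.61)]
side plunger_top [([482.9, -109.2, 91.2], 0.51)]
side cap []
side cuvette []
side tip_box [([657.4, 218.0, 5.4], 0.93)]
side tube_rack [([434.2, -277.9, -3.4], 0.75)]
(np.float64(247.82761799877323), np.float64(236.86517261376324)) (np.float64(247.8531046753421), np.float64(240.33663315896203))
```

View pics/c7.png

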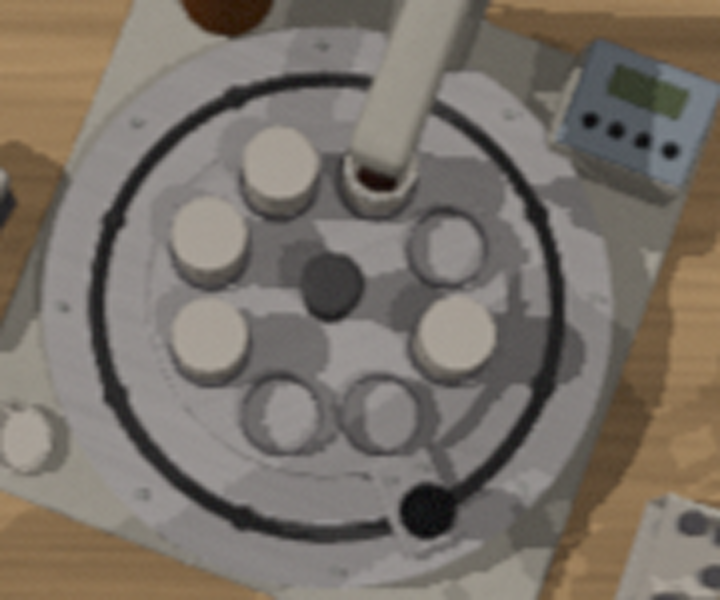

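View pics/s7.png

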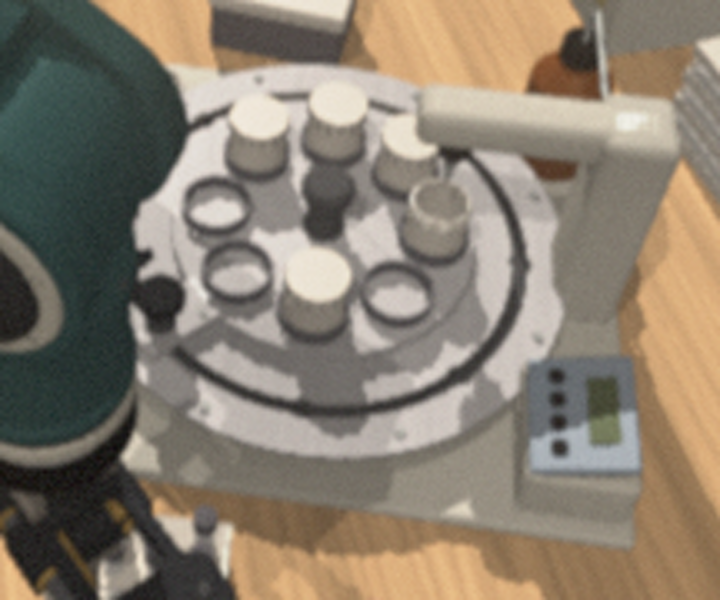

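```bash
python3 - <<'E'
from h import *
s=get_state();print(s["time"],s["contact_force"],np.abs(s["joint_vel"]).max());print(job_done())
E
```

```text
9.2833 [-0.03844651  0.3174331  -0.08350803] 0.0022306507520659683
the job is handed in; nothing more can be done
None
```

I turned the carousel one hole anticlockwise, so the open pot is now under the nozzle. The plunger has sprung back up in that hole, and I handed the job in at about 9.3 s.

- **Pressing and turning:** I pressed the plunger right in with the closed fingertips (about 20 N, top at z ≈ 80.7 mm). I then dragged it round 45° by friction and let it rise.
- **Plunger:** it pushed the fingers up as I lifted, still pressing with 5.5 N at z ≈ 90 mm. That means it is in the hole and not held down by the plate. The networks then put the knob at z ≈ 91–93 mm, against 94.5 mm when fully up. I put that gap down to their 4 mm error.
- **Open pot:** the networks place it within about 3–5 mm of the nozzle, which is about the limit of their accuracy.
- **Pots and bench items:** all pots look upright in their places. The cap, cuvette, tip box and tube rack read where they started, within a few mm. The cap and cuvette were hidden by the arm in the side view, so the last check of those two is from the top camera only.
- **Robot:** the arm was clear of everything, at rest and with no contact force.

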